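# Seat a sample tube in a tube reader and hold it down

## Robot

A 6-joint arm with a two-finger parallel gripper is mounted at the origin on the work surface. World frame = base frame: x ahead of the robot, y to its left, z up, the work surface at z = 0. Lengths are in m, angles in degrees, forces in N, time in s.
With the tool pointing down it reaches from about 0.25 to 0.775 m from the base axis. Payload 4 kg.
Tool frame: the origin (TCP) lies midway between the tips of the shut fingers; the grasp point (between the pads) lies 19 mm behind it; z points along the fingers, y is the line along which they close (so a half turn about z gives the same grasp; the last joint's range is limited). The gripper opens to 94 mm and grips with 3 to 60 N. Pads are 16 mm wide; open, the fingers measure 119 mm over their backs; the gripper's body (75 mm by 177 mm) begins 78 mm behind the grasp point.
Start: joints at [59.754, 4.996, 78.535, -0, 96.463, -5.907], TCP at [0.227, 0.501, 0.179] pointing down, gripper open.
Joint ranges: [-177.83, 177.83], [-43.37, 116.18], [15.69, 146.23], [-61.86, 241.86], [9.47, 152.12], [-147.06, 147.06]. Speed limits (degrees/s): [159.86, 159.86, 180, 180, 180, 180].

## Interface

Orientations are given as a 3x3 rotation matrix whose columns are the frame's x, y, z axes.
In Python, from rig import robot, eyes, order gives the robot as it stands.
- The arm moves only by the tool move_arm, never from a script. Its argument "series" is a list of rows, each a list of 3 entries, a list of its own where there are three numbers: the opening, from -1 (shut) to 1 (fully open), then the shift along the tool's x, y, z in cm, then the turn about the tool's z in degrees. In form: [[grip, [x, y, z], roll], ...]. A call has 1 to 10 rows; each row shifts and turns the commanded pose from where the row before left it, along the tool's axes as they then stand; what a row does not reach is not made up. A row lasts 1/8 s, in which the tool goes at most 62.5 mm and 10.7 degrees, less where a joint would pass 70% of its speed; a pose out of reach is approached as far as the arm can. A call with a gripper value outside its range is refused whole. The fingers move at their own pace and stop on an object; "newtons" is the grip in N (left out, the last holds). Time passes only in rows, so rows that do not move let the fingers close. It gives the time, the measured TCP pose, the force, the opening and the grip force at its end, in the units of the state.
- robot.get_obs(): the state, without advancing time (a new reading comes with each control period).
- eyes.get_image(name): name is "scene" or "top" or "wrist"; returns the picture (420x560x3 uint8, red, green, blue); there is no depth.
- eyes.calibration(name): a dict with "fx", "fy", "cx", "cy" (pixels), "rvec" (rotation vector, rad) and "tvec" (3), from world to camera coordinates, as OpenCV has them; the wrist camera has in their place "hand_eye" (4x4, takes a point from camera to tool coordinates, whose origin is the TCP and whose axes are the flange's). Camera axes: x right, y down, z forward; pixel columns grow to the right and rows downward; lengths in m; the calibration is good to about 2 mm. A picture is of the moment at which its call begins: read the wrist's pose just before it. calibration takes no time and is no camera call.
- order.sign_off(): hands the job in; it is judged then, once.
The state is a dict: "t": time; "joint_pos": joint angles; "dq": joint speeds; "joint_torque": joint torques, N m; "ee_pos": TCP position; "tcp_rot": TCP orientation; "contact_force": force on the tool from outside, world axes, zero at the start; "moment": the same for the moment, N m; "width": opening from 0.0 (shut) to 1.0 (fully open); "grasp_force": force on a finger pad.
Only numpy, scipy, OpenCV 4.12 (cv2) and the standard library are available. Lean on these libraries where they do the work, as an engineer would, in place of code of your own. Each camera call takes 0.05 s, during which the arm holds its last target. There are 200 camera calls.

## Task

Take the tall capped tube (the one standing highest of the four) out of the rack, slide it into the well on top of the tube reader, and press it straight down against the sprung lifter inside until the lower edge of its cap sits hard on the rim of the well. The reading is taken while it is held, so finish still holding it down there with the gripper: seated firmly on the rim but not forced, with a push of some 15 to 25 N in all. Leave the three short tubes standing in the rack and do not push the other things on the bench about.

Things in the scene. Friction and masses are not known exactly. Their poses are not given: they have to be found in the camera images.
- tall_tube_mid (a point): Centre of the tall tube, half-way up, z along the tube. Glass tube 18 mm in diameter and 76 mm long with a flat foot (9 mm across, bevelled over the lowest 6 mm), under a plain metal cap 24 mm in diameter and 38 mm tall; 114 mm in all, so the foot is 57 mm below this point, the cap's lower edge (a step of 3 mm all round) 19 mm above it and the top 57 mm above it. About 45 g. It stands upright in one of the rack's four holes.
- short_tube0_mid (a point): Centre of a short tube, half-way up: like the tall one with the same cap, but its glass is only 50 mm long, 88 mm in all. Stands in the rack; to be left there.
- short_tube1_mid (a point): Centre of the second short tube, the same.
- short_tube2_mid (a point): Centre of the third short tube, the same.
- rack: Fixed grey tube rack, a block 60 (its x) by 230 (its y) by 50 mm tall, origin at the centre of its underside. Four 20 mm holes lie along its y axis at -75, -25, 25 and 75 mm; the tubes stand on the hole floors 8 mm above the bench. The tall tube's cap starts 34 mm above the rack's top; the tops of the short tubes' caps are 26 mm lower than the tall one's.
- reader: Fixed tube reader, a white bench instrument with a dark display on top. Origin on the bench directly under the axis of its well; the housing reaches from -55 to +105 mm along its x, 60 mm to both sides along its y, and is 95 mm tall. The well opens upward in a square metal block (44 by 44 mm) that stands 15 mm proud of the housing.
- well_rim (a point): Centre of the well's mouth on the reader, at the height of the rim (110 mm above the bench), the well straight down. The round well is 20 mm wide; the sprung lifter's flat top waits 62 mm below the rim.
- lifter (a joint): How far the sprung lifter in the well is pressed down from its rest, in m: 0 = up. It pushes back with about 4 N at the start and 8 N when pressed 14 mm; there the tall tube's cap meets the rim, which is the hard stop. Left alone it lifts the tube by those 14 mm again.
- dropper: Amber bottle 38 mm across, 85 mm tall, standing on the bench near the middle; origin under its centre. To be left alone.
- flask: Glass conical flask 60 mm across the foot, 85 mm tall, farther out near the middle; origin under its centre. To be left alone.
- beaker: Glass beaker 72 mm across, 90 mm tall, at the far side of the bench; origin under its centre. To be left alone.
- petri: Glass dish 110 mm across, 16 mm tall, at the far side; origin under its centre. To be left alone.
- tipbox: Open box of yellow pipette tips, 90 by 120 mm, 85 mm tall, at the far side; origin under its centre. To be left alone.
- pipette: Pipette lying on the bench along its x axis, about 265 mm long and 24 mm thick, to the robot's left; origin under its grip. To be left alone.

How it is judged (in metres and radians):
On the way, in this order (a step that is already met when the one before it is completed fails the run):
1. the tall tube is at least 30 mm down in the well, the lifter not yet pressed (horizontal distance between tall_tube_mid and well_rim below 0.006 m and z of tall_tube_mid in the frame of well_rim below 0.027 m and value of joint lifter below 0.005 m), for 0.05 s.
2. the tube is pressed down until its cap bears on the rim (value of joint lifter above 0.0125 m and contact force between tall_tube_c0 and reader above 1.5 N), for 0.3 s.
At the end, for the whole second after the job is handed in: For the last second the gripper holds the tall tube in the well: lifter pressed 12.5 mm or more, cap bearing on the rim with 1.5 to 30 N, tube at rest, upright within 0.06 rad, centred within 4 mm; short tubes stand in the rack; no other loose thing moved 30 mm or tipped (all of step 2 and contact force between tall_tube_c0 and reader below 30 N and contact force between the fingers and tall_tube above 2 N and horizontal distance between tall_tube_mid and well_rim below 0.004 m and angle between tall_tube_mid's own z axis and vertical below 0.06 rad and linear speed of tall_tube below 0.01 m/s and horizontal distance between each of short_tube0_mid, short_tube1_mid, short_tube2_mid and rack below 0.085 m and height (world z) of each of short_tube0_mid, short_tube1_mid, short_tube2_mid below 0.06 m and angle between each of short_tube0_mid, short_tube1_mid, short_tube2_mid's own z axis and vertical below 0.2 rad and distance of each of dropper, flask, beaker, petri, tipbox, pipette from where it was at the start of the episode below 0.03 m and angle between each of dropper, flask, beaker, petri, tipbox, pipette's own z axis and vertical below 0.3 rad); the arm keeps its last pose, push and grip.
It fails at once if the cap is rammed onto the reader with more than 60 N (contact force between tall_tube_c0 and reader above 60 N).
It also fails if it takes over 67 s, if anything falls off the work surface, if the arm or the gripper's body presses on something with over 40 N, if the wrist force passes 120 N, or if a joint passes its speed limit or range.

## Working session

There is one attempt and no reset: what is moved stays moved. The work goes in short steps, Python scripts to look and compute and a tool call to move; the robot and the scene stay as the last step left them, time stands still between calls to the robot, and variables do not carry over. Pictures are saved under pics/ and viewed, at most 10 in all, crops included, and the job is handed in when it is done.

Besides the shell and the picture viewer there is one more tool, called as name([rows], argument=value, ...), one row to a line, values as JSON. move_arm: Moves the arm, as the interface text tells. Its arguments: {"type":"object","properties":{"series":{"type":"array"},"newtons":{"type":"number"}},"required":["series"]}

```bash
mkdir -p pics; ls; python3 - <<'E'
from rig import robot, eyes, order
import cv2,numpy as np
o=robot.get_obs()
print(o)
for n in ["scene","top","wrist"]:
    im=eyes.get_image(n); cv2.imwrite(f"pics/{n}0.png",im[:,:,::-1]); print(n,eyes.calibration(n))
E
```

```text
pics
{'t': 0.0, 'joint_pos': array([ 5.97571178e+01,  5.04065013e+00,  7.86247112e+01,  9.95438995e-04,
        9.64637049e+01, -5.90581845e+00]), 'dq': array([ 0.0172905 ,  0.06399357,  0.00657603, -0.00666728, -0.00860672,
       -0.00546243]), 'joint_torque': array([ 8.71049997e-04, -3.40187323e+01, -3.02427757e+01,  7.19357142e-02,
        3.28325853e-02, -1.80900870e-04]), 'ee_pos': array([0.22633104, 0.5005959 , 0.17748986]), 'tcp_rot': array([[-9.11137539e-01,  4.12100793e-01, -1.14948739e-03],
       [ 4.12102321e-01,  9.11135513e-01, -1.93734623e-03],
       [ 2.48956866e-04, -2.23889530e-03, -9.99997463e-01]]), 'contact_force': array([0.35511652, 0.81209354, 0.28944033]), 'moment': array([-0.00627999,  0.01494802, -0.02509951]), 'grasp_force': 0.0, 'width': 0.9994876008595736}
scene {'fx': 495.2626132044536, 'fy': 495.2626132044536, 'cx': 272.4205363461258, 'cy': 208.44852804547622, 'rvec': array([ 1.29971441,  2.0199781 , -1.0728905 ]), 'tvec': array([ 0.15724909, -0.25399352,  1.63861175])}
top {'fx': 449.44837166707316, 'fy': 449.44837166707316, 'cx': 274.75059262234424, 'cy': 209.84819829473562, 'rvec': array([ 2.12981091, -2.16338936,  0.13942836]), 'tvec': array([0.07855294, 0.60776254, 0.98637644])}
wrist {'fx': 335.0507028509593, 'fy': 335.0507028509593, 'cx': 275.89928627547357, 'cy': 209.18154113706547, 'hand_eye': array([[ 4.78871468e-04, -9.57747851e-01, -2.87608806e-01,
         8.29289602e-02],
       [ 9.99999760e-01,  6.02701801e-04, -3.42009699e-04,
         5.43739443e-04],
       [ 5.00901399e-04, -2.87608573e-01,  9.57747909e-01,
        -2.06864203e-01],
       [ 0.00000000e+00,  0.00000000e+00,  0.00000000e+00,
         1.00000000e+00]])}
```

```bash
python3 -c "
import cv2,numpy as np
a=cv2.imread('pics/top0.png');b=cv2.imread('pics/scene0.png')
cv2.imwrite('pics/both.png',cv2.resize(np.vstack([a,b]),(400,600)))"
```

```text
(no output)
```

View pics/top0.png

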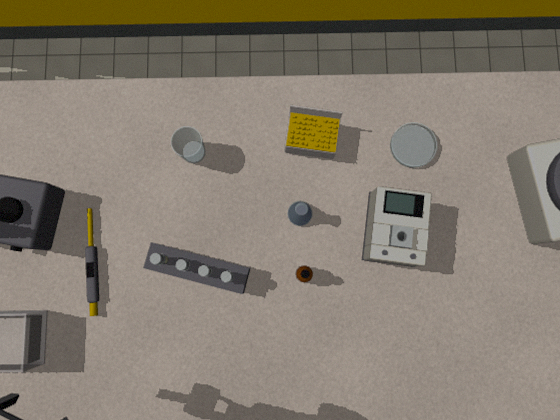

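View pics/scene0.png

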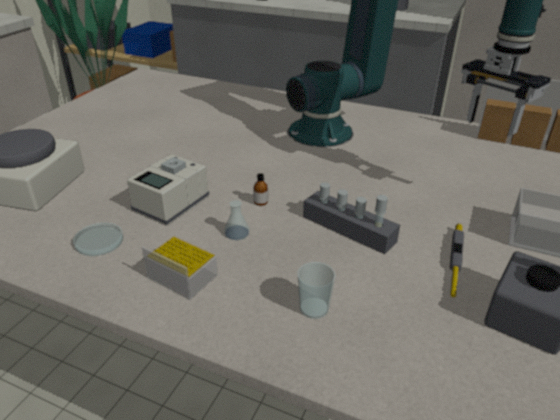

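The top view shows the rack with caps at about (155,258), (181,265), (203,270) and (226,277). The first looks largest. In the scene view the tallest is at (381,203), the same end of the rack (+y). The reader's well is at about (402,237) in the top view.

```bash
cat > h.py <<'E'
import numpy as np,cv2
from rig import robot,eyes,order
def cam(n,o=None):
    c=eyes.calibration(n);K=np.array([[c['fx'],0,c['cx']],[0,c['fy'],c['cy']],[0,0,1]])
    if n=='wrist':
        H=c['hand_eye'];R=o['tcp_rot']@H[:3,:3];C=o['tcp_rot']@H[:3,3]+o['ee_pos']
        return K,R.T,C
    R=cv2.Rodrigues(c['rvec'])[0]
    return K,R,-R.T@c['tvec']
def ray(cm,p):
    K,R,C=cm;d=R.T@np.linalg.solve(K,[p[0],p[1],1]);return C,d/np.linalg.norm(d)
def onz(cm,p,z):
    C,d=ray(cm,p);return C+d*(z-C[2])/d[2]
def proj(cm,X):
    K,R,C=cm;q=K@(R@(np.asarray(X)-C));return q[:2]/q[2]
def tri(*cp):
    A=np.zeros((3,3));b=np.zeros(3)
    for cm,p in cp:
        C,d=ray(cm,p);P=np.eye(3)-np.outer(d,d);A+=P;b+=P@C
    X=np.linalg.solve(A,b)
    return X,[np.linalg.norm((np.eye(3)-np.outer(d,d))@(X-C)) for C,d in [ray(*q) for q in cp]]
def wshot(name):
    o=robot.get_obs();im=eyes.get_image('wrist')[:,:,::-1].copy();cv2.imwrite(f'pics/{name}.png',im)
    np.savez(f'pics/{name}.npz',tcp_rot=o['tcp_rot'],ee_pos=o['ee_pos']);return im,cam('wrist',o),o
def totool(o,v): return 100*(o['tcp_rot'].T@np.asarray(v))
E
python3 - <<'E'
from h import *
t=cam('top');s=cam('scene');o=robot.get_obs()
for p,z in [((155,258),.122),((181,265),.096),((203,270),.096),((226,277),.096),((402,237),.11),((304,274),.085),((300,213),.085)]:
    X=onz(t,p,z);print(p,X.round(3),proj(s,X).round(0))
print(tri((t,(155,258)),(s,(382,198))))
w=cam('wrist',o)
for X in [onz(t,(155,258),.122)]: print(proj(w,X),w[2])
print(o['tcp_rot'])
E
```

```text
(155, 258) [0.501 0.319 0.122] [382. 197.]
(181, 265) [0.486 0.271 0.096] [361. 199.]
(203, 270) [0.475 0.224 0.096] [343. 192.]
(226, 277) [0.459 0.174 0.096] [325. 184.]
(402, 237) [ 0.537 -0.199  0.11 ] [174. 162.]
(304, 274) [0.463 0.008 0.085] [261. 174.]
(300, 213) [0.595 0.014 0.085] [239. 201.]
(array([0.50082619, 0.31997462, 0.11941846]), [np.float64(0.0001897161629884763), np.float64(0.0001897161629884141)])
[228.08547803 495.0927744 ] [0.15130219 0.53570096 0.3846276 ]
[[-9.11098010e-01  4.12188951e-01 -8.27351508e-04]
 [ 4.12189759e-01  9.11096782e-01 -1.50194743e-03]
 [ 1.34711160e-04 -1.70944714e-03 -9.99998530e-01]]
```

View pics/wrist0.png

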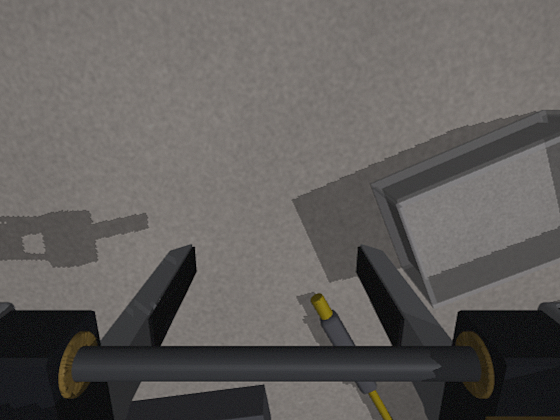

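The wrist view shows only bench, the tray and the pipette tip, with the rack's edge just at the bottom (200,400). I'll go above the tall tube and turn so the fingers close across the rack.

move_arm([
  [1, [-2, -0.3, -2], 0],
  [1, [-4, -0.6, -2], 0],
  [1, [-4, -0.6, -2], 0],
  [1, [-4.5, -0.7, 0], 0],
  [1, [-4.5, -0.7, 0], 0],
  [1, [-4.5, -0.7, 0], 0],
  [1, [-4.5, -0.7, 0], 0],
  [1, [-3, -0.6, 0], 0],
  [1, [-1.5, -0.3, 0], 0],
  [1, [0, 0, 0], 0],
])

```text
t: 1.4
ee_pos: [0.5015, 0.3195, 0.2381]
tcp_rot: [[-0.911, 0.413, -0.001], [0.413, 0.911, -0.0], [0.001, -0.001, -1.0]]
contact_force: [-0.2, 0.4, 0.2]
width: 0.999
grasp_force: 0.0
```

move_arm([
  [1, [0, 0, 0], 5],
  [1, [0, 0, 0], 10],
  [1, [0, 0, 0], 10],
  [1, [0, 0, 0], 10],
  [1, [0, 0, 0], 10],
  [1, [0, 0, 0], 10],
  [1, [0, 0, 0], 10],
  [1, [0, 0, 0], 10],
  [1, [0, 0, 0], 7],
  [1, [0, 0, 0], 0],
])

```text
t: 2.65
ee_pos: [0.5002, 0.3209, 0.239]
tcp_rot: [[0.278, 0.961, -0.0], [0.961, -0.278, 0.001], [0.001, -0.0, -1.0]]
contact_force: [-0.3, -0.2, -0.8]
width: 1.001
grasp_force: 0.0
```

```bash
python3 - <<'E'
from h import *
im,w,o=wshot('w1'); print(o['t'],o['joint_pos'].round(1),o['ee_pos'],o['tcp_rot'].round(3))
print(proj(w,(.501,.319,.122)))
E
```

```text
2.65 [ 27.2  10.5  65.5   0.  103.9  43.3] [0.50022242 0.32092156 0.23899859] [[ 0.278  0.961 -0.   ]
 [ 0.961 -0.278  0.001]
 [ 0.001 -0.    -1.   ]]
[275.82949637 198.50211687]
```

View pics/w1.png

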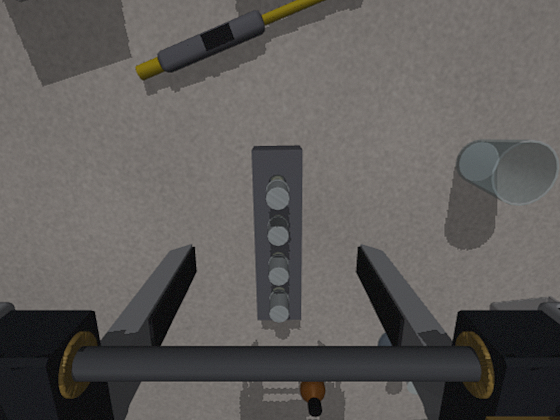

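The wrist view shows the tall cap's top at about (277,197), against (276,198) predicted. The other caps run down the image and the rack lies along the image's vertical. I'll refine this with the cap-top contour, and take a second view shifted sideways for the height.

move_arm([
  [1, [-1, 0, 1], 0],
  [1, [-2, 0, 1], 0],
  [1, [-2, 0, 1], 0],
  [1, [-1, 0, 1], 0],
  [1, [0, 0, 0], 0],
  [1, [0, 0, 0], 0],
])

```text
t: 3.45
ee_pos: [0.4847, 0.2629, 0.1991]
tcp_rot: [[0.28, 0.96, 0.001], [0.96, -0.28, 0.001], [0.001, 0.0, -1.0]]
contact_force: [0.7, -0.3, -0.0]
width: 0.999
grasp_force: 0.0
```

```bash
cat >> h.py <<'E'
def captop(im,p,r=32,thr=None):
    x0,y0=int(p[0])-r,int(p[1])-r
    c=cv2.GaussianBlur(cv2.cvtColor(im[y0:y0+2*r,x0:x0+2*r],cv2.COLOR_BGR2GRAY),(3,3),0)
    if thr is None: thr,_=cv2.threshold(c,0,255,cv2.THRESH_OTSU)
    m=((c>thr)*255).astype(np.uint8)
    cs,_=cv2.findContours(m,cv2.RETR_EXTERNAL,cv2.CHAIN_APPROX_NONE)
    out=[]
    for k in cs:
        if len(k)>15:
            e=cv2.fitEllipse(k);out.append((round(e[0][0]+x0,2),round(e[0][1]+y0,2),np.round(e[1],1).tolist(),round(e[2]),cv2.contourArea(k)))
    return thr,out
E
python3 - <<'E'
from h import *
im1=cv2.imread('pics/w1.png');im2,w2,o2=wshot('w2');w1=cam('wrist',np.load('pics/w1.npz'))
print(o2['ee_pos'],proj(w2,(.501,.319,.122)))
for im,w in((im1,w1),(im2,w2)):
    p=proj(w,(.501,.319,.122))
    for t in(None,130,140,150,160): print(captop(im,p,25,t))
E
```

```text
[0.48468369 0.26286732 0.19908208] [274.16269787 141.16137526]
(88.0, [(277.12, 197.65, [22.2, 22.4], 76, 387.0), (273.82, 191.77, [16.7, 27.9], 25, 18.5), (251.49, 214.06, [3.0, 87.0], 179, 117.0)])
(130, [])
(140, [])
(150, [])
(160, [])
(89.0, [(275.65, 139.2, [27.0, 30.0], 2, 635.0)])
(130, [])
(140, [])
(150, [])
(160, [])
```

```bash
python3 - <<'E'
from h import *
im1=cv2.imread('pics/w1.png');im2=cv2.imread('pics/w2.png');w1=cam('wrist',np.load('pics/w1.npz'));w2=cam('wrist',np.load('pics/w2.npz'))
for im,w in((im1,w1),(im2,w2)):
    p=proj(w,(.501,.319,.122))
    for t in(80,95,102,108): print(captop(im,p,25,t)[1][:2])
g=cv2.cvtColor(im2,cv2.COLOR_BGR2GRAY);print(g[115:165:2,275]);print(g[138,255:297:2])
g=cv2.cvtColor(im1,cv2.COLOR_BGR2GRAY);print(g[175:225:2,277])
X,e=tri((w1,(277.1,197.6)),(w2,(275.6,138.2)),(cam('top'),(155,258)),(cam('scene'),(382,197.5)));print(X,e)
print(tri((w1,(277.1,197.6)),(w2,(275.6,138.2))), onz(w1,(277.1,197.6),.122),onz(w2,(275.6,138.2),.122))
E
```

```text
[(277.19, 194.51, [22.5, 31.3], 0, 506.5), (251.44, 206.74, [3.1, 71.0], 179, 125.5)]
[(277.13, 197.69, [21.3, 21.7], 88, 361.5), (251.37, 213.25, [2.8, 78.7], 179, 101.0)]
[(277.25, 197.85, [20.7, 21.1], 94, 342.0), (251.1, 208.45, [2.4, 63.8], 179, 81.0)]
[(277.17, 197.83, [20.1, 20.5], 73, 321.5), (250.99, 212.64, [2.0, 73.2], 179, 70.5)]
[(275.81, 138.99, [27.9, 31.0], 1, 677.0)]
[(275.68, 139.66, [26.6, 28.5], 3, 584.5)]
[(275.71, 140.05, [25.9, 26.7], 174, 541.0)]
[(275.71, 140.09, [25.5, 26.1], 8, 521.0)]
[ 67  68  67  67  80  80 129 115 118 116 113 120 121 115 112 116 117 119
 114 115  70  47  48  46  50]
[ 67  67  68  63 121 117 116 112 116 122 120 116 115 114 114 116 115 102
  67  67  69]
[ 57  93  91  80  82  83 108 112 116 112 116 119 112 112 115 117 110 103
  44  46  67  50  49  49  52]
[0.50197183 0.31995657 0.12120584] [np.float64(0.0007501480972078669), np.float64(0.0012816662802929038), np.float64(0.001291830556510512), np.float64(0.00016493981353512405)]
(array([0.50303615, 0.32164035, 0.13024607]), [np.float64(1.450564655704072e-05), np.float64(1.4505646556933461e-05)]) [0.50247931 0.3195477  0.122     ] [0.50283054 0.32099193 0.122     ]
```

Cap top triangulates at about (0.5025, 0.320, 0.121), agreeing with the text. Moving over it, down to TCP z ≈ 0.09, and gripping.

move_arm([
  [1, [1, 0, 0], 0],
  [1, [2, 0.1, 0], 0],
  [1, [2, 0, 0], 0],
  [1, [0.9, 0, 0], 0],
  [1, [0, 0, 2], 0],
  [1, [0, 0, 3], 0],
  [1, [0, 0, 3], 0],
  [1, [0, 0, 2], 0],
  [1, [0, 0, 0.9], 0],
  [1, [0, 0, 0], 0],
])

```text
t: 4.75
ee_pos: [0.5019, 0.3187, 0.0893]
tcp_rot: [[0.281, 0.96, -0.001], [0.96, -0.281, -0.0], [-0.001, -0.001, -1.0]]
contact_force: [0.2, -0.3, 0.5]
width: 1.003
grasp_force: 0.0
```

move_arm([
  [0.4, [0, 0, 0], 0],
  [0.0, [0, 0, 0], 0],
  [-0.3, [0, 0, 0], 0],
  [-0.4, [0, 0, 0], 0],
  [-0.5, [0, 0, 0], 0],
  [-0.7, [0, 0, 0], 0],
  [-1, [0, 0, 0], 0],
  [-1, [0, 0, 0], 0],
  [-1, [0, 0, 0], 0],
  [-1, [0, 0, 0], 0],
], newtons=40)

```text
t: 6.0
ee_pos: [0.502, 0.3186, 0.0897]
tcp_rot: [[0.281, 0.96, -0.0], [0.96, -0.281, 0.0], [0.0, -0.0, -1.0]]
contact_force: [0.6, -0.2, 0.6]
width: 0.234
grasp_force: 40.0
```

move_arm([
  [-1, [0, 0, -0.5], 0],
  [-1, [0, 0, -1], 0],
  [-1, [0, 0, -1.5], 0],
  [-1, [0, 0, -2], 0],
  [-1, [0, 0, -2], 0],
  [-1, [0, 0, -3], 0],
  [-1, [0, 0, -3], 0],
  [-1, [0, 0, -2], 0],
  [-1, [0, 0, -1], 0],
  [-1, [0, 0, 0], 0],
])

```text
t: 7.25
ee_pos: [0.5024, 0.3187, 0.2509]
tcp_rot: [[0.281, 0.96, 0.002], [0.96, -0.281, 0.001], [0.002, 0.002, -1.0]]
contact_force: [0.0, 0.1, -0.3]
width: 0.236
grasp_force: 40.0
```

```bash
python3 - <<'E'
from h import *
im,w,o=wshot('w3');print(o['ee_pos'],o['contact_force'],o['width'])
s=eyes.get_image('scene')[:,:,::-1];cv2.imwrite('pics/s3.png',s)
t=eyes.get_image('top')[:,:,::-1];cv2.imwrite('pics/t3.png',t)
S=cam('scene');X=o['ee_pos'];p=proj(S,X).astype(int);x,y=p
c=cv2.resize(s[y-60:y+60,x-45:x+45],None,fx=4,fy=4,interpolation=2)
p2=proj(cam('top'),(.537,-.199,.11)).astype(int);x2,y2=p2
d=cv2.resize(t[y2-40:y2+40,x2-45:x2+45],(360,480),interpolation=2)
cv2.imwrite('pics/c3.png',np.hstack([c,d]));print(p,p2)
E
```

```text
[0.50239585 0.31872779 0.25090775] [ 0.04435353  0.11369131 -0.25274001] 0.23588679724221398
[389 144] [401 237]
```

View pics/c3.png

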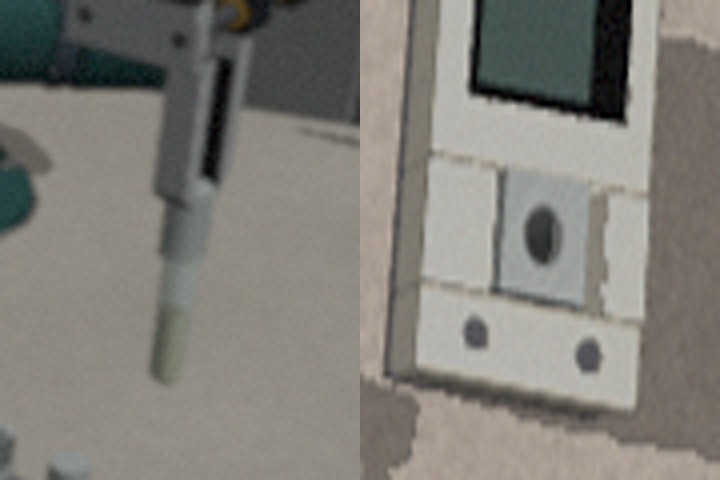

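The crop shows the tube held in the fingers with the foot near crop (165,380), and the well mouth at crop (543,235) on the right. I'll check the tube's hang against prediction and locate the well.

```bash
python3 - <<'E'
from h import *
S=cam('scene');x,y=389,144
X0=np.array([.5024,.3187,.2509])
for n,dz in(('top',.122-.0897),('tcp',0),('edge',.084-.0897),('foot',.008-.0897)):
    p=proj(S,X0+[0,0,dz]);print(n,p.round(1),'crop',((p-[x-45,y-60])*4).round(0))
print(S[2],(np.linalg.norm(S[2]-X0)))
T=cam('top');t=cv2.imread('pics/t3.png')
# well mouth: dark blob
g=cv2.cvtColor(t,cv2.COLOR_BGR2GRAY);c=g[225:250,388:416];print(c[12])
m=(c<90).astype(np.uint8);n,l,st,ce=cv2.connectedComponentsWithStats(m);print(st,ce+[388,225])
E
```

```text
top [391.3 129.6] crop [189. 182.]
tcp [389.2 144.1] crop [181. 240.]
edge [388.8 146.6] crop [179. 250.]
foot [384.2 178.6] crop [161. 378.]
[1.42842398 0.48068979 0.70910558] 1.045807556709335
[188 109  90 133 161 160 159 159 159 105  53  46  51  50  45  43  90  95
 126 156 158 159 157 162 145 133 129 128]
[[  0   0  28  25 639]
 [  3   1   1   1   1]
 [  3   3   1   1   1]
 [  3   6   1   1   1]
 [ 10   7   7   9  49]
 [  2  16   1   1   1]
 [  1  20   2   1   2]
 [  8  21   1   1   1]
 [ 12  22   5   1   5]] [[401.66823161 237.00938967]
 [391.         226.        ]
 [391.         228.        ]
 [391.         231.        ]
 [400.73469388 235.79591837]
 [390.         241.        ]
 [389.5        245.        ]
 [396.         246.        ]
 [402.         247.        ]]
```

The tube hangs as predicted, with no slip. I'll fly to just past the reader so the wrist camera can see the well.

move_arm([
  [-1, [-2, 0.6, 0], 0],
  [-1, [-4, 1.2, 0], 0],
  [-1, [-4, 1.2, 0], 0],
  [-1, [-4, 1.2, 0], 0],
  [-1, [-4, 1.2, 0], 0],
  [-1, [-4, 1.2, 0], 0],
  [-1, [-4, 1.2, 0], 0],
  [-1, [-4, 1.2, 0], 0],
  [-1, [-4, 1.2, 0], 0],
  [-1, [-4, 1.2, 0], 0],
])

```text
t: 8.65
ee_pos: [0.5033, -0.0805, 0.2492]
tcp_rot: [[0.282, 0.959, -0.001], [0.959, -0.282, -0.0], [-0.0, -0.001, -1.0]]
contact_force: [0.3, -0.2, 0.3]
width: 0.239
grasp_force: 40.0
```

move_arm([
  [-1, [-4, 1.2, 0], 0],
  [-1, [-4, 1.2, 0], 0],
  [-1, [-4, 1.2, 0], 0],
  [-1, [-4, 1.2, 0], 0],
  [-1, [-3.5, 1.2, 0], 0],
  [-1, [-2, 0.5, 0], 0],
  [-1, [0, 0, 0], 0],
  [-1, [0, 0, 0], 0],
  [-1, [0, 0, 0], 0],
])

```text
t: 9.78
ee_pos: [0.5066, -0.3015, 0.2501]
tcp_rot: [[0.28, 0.96, 0.001], [0.96, -0.28, 0.0], [0.0, 0.0, -1.0]]
contact_force: [-0.5, -0.1, -0.3]
width: 0.238
grasp_force: 40.0
```

```bash
python3 - <<'E'
from h import *
im,w,o=wshot('w4');print(o['t'],o['ee_pos'],proj(w,(.537,-.199,.11)))
E
```

```text
9.775 [ 0.50663332 -0.30149438  0.25010082] [274.97073853  84.45700757]
```

move_arm([
  [-1, [1, 0, 0], 0],
  [-1, [2, 0, 0], 0],
  [-1, [2, 0, 0], 0],
  [-1, [1, 0, 0], 0],
  [-1, [0, 0, 0], 0],
  [-1, [0, 0, 0], 0],
])

```text
t: 10.58
ee_pos: [0.5233, -0.2454, 0.2497]
tcp_rot: [[0.281, 0.96, -0.0], [0.96, -0.281, -0.0], [-0.0, 0.0, -1.0]]
contact_force: [0.4, 1.0, 0.2]
width: 0.232
grasp_force: 40.0
```

```bash
python3 - <<'E'
from h import *
im,w,o=wshot('w5');print(o['t'],o['ee_pos'],proj(w,(.537,-.199,.11)))
a=cv2.imread('pics/w4.png');cv2.imwrite('pics/w45.png',np.hstack([a,im])[:, :][::1,::1] if 0 else cv2.resize(np.hstack([a[:,140:520],im[:,140:520]]),(760,420)))
E
```

```text
10.575 [ 0.52326912 -0.24542011  0.24965216] [274.67818419 145.32821095]
```

View pics/w45.png

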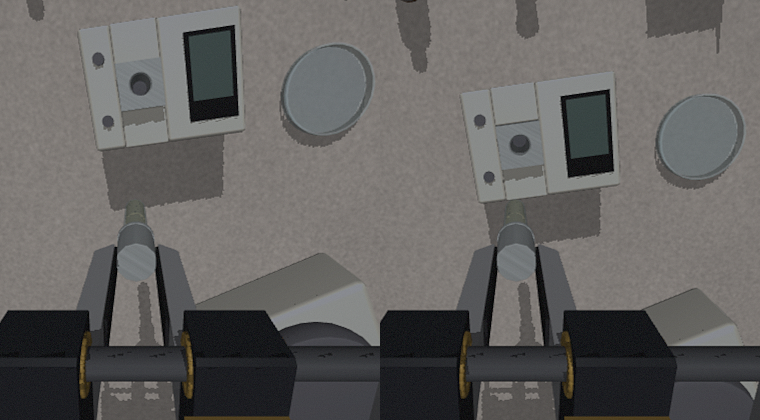

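The well mouth is at about (280,84) in w4 and (280,144) in w5. The held cap's top is at about (276,262), and the tube hangs straight. Now the precise fits.

```bash
python3 - <<'E'
from h import *
W=[];P=[]
for n,(x,y) in(('w4',(280,84)),('w5',(280,144))):
    im=cv2.imread(f'pics/{n}.png');z=np.load(f'pics/{n}.npz');w=cam('wrist',z)
    g=cv2.cvtColor(im,cv2.COLOR_BGR2GRAY)
    print(n,g[y,x-22:x+23:2],g[y-22:y+23:2,x])
    c=g[y-18:y+19,x-18:x+19]
    for t in(85,95,105):
        k=max(cv2.findContours((c<t).astype(np.uint8),0,1)[0],key=cv2.contourArea);e=cv2.fitEllipse(cv2.convexHull(k))
        p=np.array(e[0])+[x-18,y-18];print(t,p.round(2),np.round(e[1],1),onz(w,p,.11).round(4))
    W.append(w)
    gg=g[235:290,250:305];print('cap',captop(im,(276,262),30,95)[1],captop(im,(276,262),30,108)[1])
    print('tcp-axis at cap top', proj(w,z['ee_pos']+z['tcp_rot']@[0,0,-.0323]),g[262,246:306:3],g[230:292:3,276])
E
```

```text
w4 [120 121 124 128 128 119  68  49  67  69  70  70  71  74  57  55  70 120
 123 125 123 126 127] [127 128 129 130 126  89  47  48  48  53  71  70  67  69  67  67  63 132
 127 124 125 122 123]
85 [279.96  83.37] [21.  22.7] [ 0.5419 -0.1994  0.11  ]
95 [280.03  83.38] [21.7 23.1] [ 0.542  -0.1994  0.11  ]
105 [279.94  83.39] [22.5 23.7] [ 0.5419 -0.1994  0.11  ]
cap [(275.79, 269.22, [42.5, 52.7], 2, 1565.5), (299.26, 238.06, [13.4, 16.3], 149, 148.0), (251.64, 238.27, [13.5, 15.9], 23, 148.5)] [(275.76, 269.51, [42.0, 52.0], 2, 1505.0), (299.47, 237.88, [13.0, 15.2], 158, 132.0), (251.5, 237.95, [13.0, 15.3], 20, 134.0)]
tcp-axis at cap top [273.57237368 262.8436622 ] [ 88  89  30  12 117 122 122 121 116 119 125 127 122 119 115 120 127  13
  35  87] [ 88  89  90  91  89 122 119 122 118 122 129 119 116 122 123 124 116 116
 127 124 129]
w5 [105 122 123 124 121 118  65  49  64  67  65  68  67  56  53  49  88 119
 121 122 122 120 119] [ 73 120 124 119 125 122 101  66  66  66  65  68  65  49  52  66  87 127
 122 121 123 117 123]
85 [279.59 143.99] [19.1 19.9] [ 0.5422 -0.1991  0.11  ]
95 [279.65 144.2 ] [19.9 20.8] [ 0.5422 -0.1993  0.11  ]
105 [279.45 144.39] [20.9 21.4] [ 0.5419 -0.1995  0.11  ]
cap [(275.73, 269.22, [42.6, 52.7], 2, 1572.0), (247.88, 240.52, [4.4, 16.6], 175, 45.5)] [(275.74, 269.59, [41.9, 51.9], 2, 1495.5), (247.54, 240.64, [3.6, 15.8], 174, 32.0)]
tcp-axis at cap top [273.57237368 262.8436622 ] [ 87  89  29  10 128 123 121 120 115 116 123 123 121 119 115 118 126  15
  36  89] [ 89  89  91  88  87 119 117 120 116 118 123 118 115 117 121 121 114 115
 126 123 125]
```

Wrist views put the well at (0.542, −0.1994) at z 0.11, and both agree. Applying the same camera offset seen at the grasp gives a TCP target of about (0.5413, −0.2002). Going above the well and lowering to just over the rim.

move_arm([
  [-1, [1, 0.1, 0], 0],
  [-1, [1.5, 0.15, 0], 0],
  [-1, [1.5, 0.15, 0], 0],
  [-1, [0.85, 0.05, 0], 0],
  [-1, [0, 0, 1], 0],
  [-1, [0, 0, 2], 0],
  [-1, [0, 0, 1.8], 0],
  [-1, [0, 0, 0.5], 0],
  [-1, [0, 0, 0], 0],
  [-1, [0, 0, 0], 0],
])

```text
t: 11.88
ee_pos: [0.5417, -0.2002, 0.1976]
tcp_rot: [[0.281, 0.96, 0.001], [0.96, -0.281, -0.001], [-0.0, 0.002, -1.0]]
contact_force: [0.2, -0.9, -0.7]
width: 0.235
grasp_force: 40.0
```

```bash
python3 - <<'E'
from h import *
o=robot.get_obs();print(o['ee_pos'],o['contact_force'])
s=eyes.get_image('scene')[:,:,::-1];t=eyes.get_image('top')[:,:,::-1]
x,y=proj(cam('scene'),(.5415,-.2,.115)).astype(int)
c=cv2.resize(s[y-50:y+40,x-45:x+45],(540,540),interpolation=2);cv2.imwrite('pics/c6.png',c);print(x,y)
S=cam('scene')
for X in[(.542,-.1994,.11),o['ee_pos']-[0,0,.0817],o['ee_pos']-[0,0,.0057]]:
    print(((proj(S,X)-[x-45,y-50])*6).round(0))
E
```

```text
[ 0.54165258 -0.20021944  0.19759429] [ 0.22189618 -0.8712007  -0.65104273]
172 160
[274. 316.]
[271. 303.]
[249. 136.]
```

View pics/c6.png

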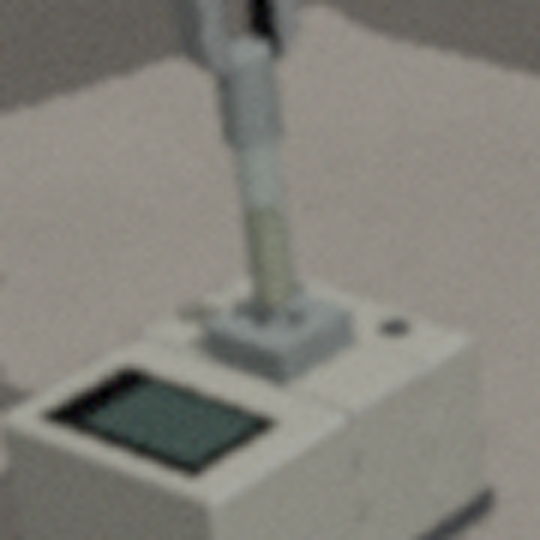

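The foot sits at crop (272,305), directly over the dark mouth, whose ends show at about (255,313) and (297,313). Descending in small steps.

move_arm([
  [-1, [0, 0, 0.4], 0],
  [-1, [0, 0, 0.4], 0],
  [-1, [0, 0, 0.3], 0],
  [-1, [0, 0, 0.3], 0],
  [-1, [0, 0, 0.2], 0],
  [-1, [0, 0, 0], 0],
])

```text
t: 12.72
ee_pos: [0.5412, -0.1999, 0.1804]
tcp_rot: [[0.281, 0.96, -0.0], [0.96, -0.281, 0.0], [0.0, -0.0, -1.0]]
contact_force: [-0.3, -0.5, -1.9]
width: 0.246
grasp_force: 40.0
```

move_arm([
  [-1, [0, 0, 0.3], 0],
  [-1, [0, 0, 0.4], 0],
  [-1, [0, 0, 0.4], 0],
  [-1, [0, 0, 0.4], 0],
  [-1, [0, 0, 0.4], 0],
  [-1, [0, 0, 0.2], 0],
  [-1, [0, 0, 0], 0],
  [-1, [0, 0, 0], 0],
])

```text
t: 13.72
ee_pos: [0.5414, -0.1999, 0.1599]
tcp_rot: [[0.281, 0.96, 0.0], [0.96, -0.281, -0.0], [0.0, 0.0, -1.0]]
contact_force: [-0.6, -0.1, -0.3]
width: 0.24
grasp_force: 40.0
```

move_arm([
  [-1, [0, 0, 0.4], 0],
  [-1, [0, 0, 0.5], 0],
  [-1, [0, 0, 0.5], 0],
  [-1, [0, 0, 0.3], 0],
  [-1, [0, 0, 0.3], 0],
  [-1, [0, 0, 0], 0],
  [-1, [0, 0, 0], 0],
  [-1, [0, 0, 0], 0],
])

```text
t: 14.72
ee_pos: [0.5414, -0.2, 0.1399]
tcp_rot: [[0.281, 0.96, 0.0], [0.96, -0.281, -0.0], [0.0, 0.0, -1.0]]
contact_force: [0.4, -0.5, -0.8]
width: 0.239
grasp_force: 40.0
```

move_arm([
  [-1, [0, 0, 0.3], 0],
  [-1, [0, 0, 0.4], 0],
  [-1, [0, 0, 0.4], 0],
  [-1, [0, 0, 0.3], 0],
  [-1, [0, 0, 0.2], 0],
  [-1, [0, 0, 0.2], 0],
  [-1, [0, 0, 0], 0],
  [-1, [0, 0, 0], 0],
])

```text
t: 15.72
ee_pos: [0.5416, -0.2001, 0.1225]
tcp_rot: [[0.281, 0.96, 0.001], [0.96, -0.281, -0.001], [-0.0, 0.001, -1.0]]
contact_force: [-1.5, 1.5, 6.2]
width: 0.236
grasp_force: 40.0
```

Spring force is as expected (6 N). Easing on towards the rim in small steps.

move_arm([
  [-1, [0, 0, 0.1], 0],
  [-1, [0, 0, 0.1], 0],
  [-1, [0, 0, 0.1], 0],
  [-1, [0, 0, 0.1], 0],
  [-1, [0, 0, 0], 0],
  [-1, [0, 0, 0], 0],
  [-1, [0, 0, 0], 0],
])

```text
t: 16.6
ee_pos: [0.5417, -0.2002, 0.1189]
tcp_rot: [[0.281, 0.96, 0.002], [0.96, -0.281, -0.001], [-0.0, 0.002, -1.0]]
contact_force: [-0.1, -0.0, 6.5]
width: 0.236
grasp_force: 40.1
```

move_arm([
  [-1, [0, 0, 0.1], 0],
  [-1, [0, 0, 0], 0],
  [-1, [0, 0, 0.1], 0],
  [-1, [0, 0, 0], 0],
  [-1, [0, 0, 0], 0],
])

```text
t: 17.23
ee_pos: [0.5418, -0.2002, 0.1171]
tcp_rot: [[0.281, 0.96, 0.002], [0.96, -0.281, -0.001], [-0.0, 0.002, -1.0]]
contact_force: [-1.4, -0.2, 7.1]
width: 0.235
grasp_force: 40.1
```

move_arm([
  [-1, [0, 0, 0.1], 0],
  [-1, [0, 0, 0], 0],
  [-1, [0, 0, 0.05], 0],
  [-1, [0, 0, 0], 0],
  [-1, [0, 0, 0], 0],
])

```text
t: 17.85
ee_pos: [0.5418, -0.2002, 0.1157]
tcp_rot: [[0.281, 0.96, 0.002], [0.96, -0.281, -0.001], [-0.0, 0.002, -1.0]]
contact_force: [-1.8, -0.5, 7.6]
width: 0.235
grasp_force: 40.1
```

move_arm([
  [-1, [0, 0, 0.05], 0],
  [-1, [0, 0, 0], 0],
  [-1, [0, 0, 0.05], 0],
  [-1, [0, 0, 0], 0],
  [-1, [0, 0, 0], 0],
])

```text
t: 18.48
ee_pos: [0.5419, -0.2003, 0.1157]
tcp_rot: [[0.281, 0.96, 0.003], [0.96, -0.281, -0.001], [-0.001, 0.003, -1.0]]
contact_force: [-1.2, 1.2, 9.8]
width: 0.238
grasp_force: 40.1
```

Rim contact has begun: z stays put while the force rises.

move_arm([
  [-1, [0, 0, 0.05], 0],
  [-1, [0, 0, 0], 0],
  [-1, [0, 0, 0], 0],
  [-1, [0, 0, 0], 0],
])

```text
t: 18.98
ee_pos: [0.5419, -0.2002, 0.1156]
tcp_rot: [[0.281, 0.96, 0.003], [0.96, -0.281, -0.002], [-0.001, 0.003, -1.0]]
contact_force: [-2.8, 0.5, 11.7]
width: 0.239
grasp_force: 40.1
```

move_arm([
  [-1, [0, 0, 0.05], 0],
  [-1, [0, 0, 0.05], 0],
  [-1, [0, 0, 0.05], 0],
  [-1, [0, 0, 0], 0],
  [-1, [0, 0, 0], 0],
  [-1, [0, 0, 0], 0],
  [-1, [0, 0, 0], 0],
])

```text
t: 19.85
ee_pos: [0.5419, -0.2003, 0.1155]
tcp_rot: [[0.281, 0.96, 0.004], [0.96, -0.281, -0.002], [-0.001, 0.004, -1.0]]
contact_force: [-4.5, 2.2, 15.6]
width: 0.241
grasp_force: 40.1
```

```bash
python3 - <<'E'
from h import *
f=[]
for i in range(6):
    s=eyes.get_image('scene' if i else 'top');o=robot.get_obs();f.append(o['contact_force'])
    if i==0: t=s
print(np.round(f,1),o['t'],o['ee_pos'],o['width'],o['grasp_force'])
x,y=172,160
a=cv2.resize(s[y-50:y+40,x-45:x+45],(400,400),interpolation=2)
b=cv2.resize(t[190:330,120:330],(400,400))
cv2.imwrite('pics/c7.png',np.hstack([a,b])[:,:,::-1])
E
```

```text
[[-4.9  1.9 15.9]
 [-5.3  2.  16.3]
 [-5.2  1.7 15.1]
 [-4.2  2.5 15.3]
 [-4.3  1.  16.1]
 [-5.1  1.  16.2]] 20.15 [ 0.54194263 -0.20028179  0.11553433] 0.23845704272302792 40.14824330806732
```

View pics/c7.png

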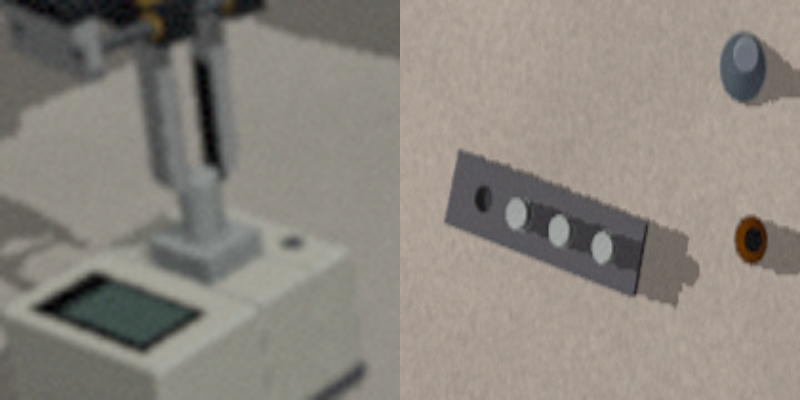

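The cap sits flush on the well block (left). The three short tubes stand in the rack and the dropper and flask are in place (right). A touch more push, then hand in.

move_arm([
  [-1, [0, 0, 0.05], 0],
  [-1, [0, 0, 0.05], 0],
  [-1, [0, 0, 0], 0],
  [-1, [0, 0, 0], 0],
  [-1, [0, 0, 0], 0],
  [-1, [0, 0, 0], 0],
])

```text
t: 20.9
ee_pos: [0.542, -0.2003, 0.1155]
tcp_rot: [[0.281, 0.96, 0.004], [0.96, -0.281, -0.002], [-0.001, 0.005, -1.0]]
contact_force: [-5.3, 2.3, 18.9]
width: 0.238
grasp_force: 40.2
```

```bash
python3 -c "
from rig import order
print(order.sign_off())"
```

```text
the job is handed in; nothing more can be done
None
```

I handed the job in with the tall tube seated on the well rim and still gripped at about 19 N of downward push (plus about 5 N sideways). The short tubes, dropper and flask looked undisturbed in the last picture; I did not re-check the other bench items, and sign-off returned no verdict.

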